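# Log the yellow-striped dish for weighing by pointing

### The job

Log the next weighing for the camera above this lab bench: with the fingers pointing down, point at the Petri dish with the yellow strip by holding the fingertips still about three centimetres above the middle of its lid for two seconds; then press the green button on the grey logging box fully down and let it spring back; then point in the same way at the middle of the balance's round steel pan and finish there, still pointing. Leave the red button alone, do not touch, move or lift the dishes, the balance or the loose things standing about, and do not point at another dish on the way.

Things in the scene. Friction and masses are not known exactly. Their poses are not given: they have to be found in the camera images.
- dish_yellow: closed Petri dish, clear with pale contents and dark seeds, a flat disc 94 mm across and 16 mm high, loose, lying flat, with a yellow strip (strips are 62 x 18 mm) across its lid; origin at the centre of the underside, z up. The four dishes can lie in any of four places
- dish_yellow_lid (a point): centre of the lid's top face of the dish with a yellow strip, 16 mm above the bench; z up
- dish_blue: closed Petri dish, clear with pale contents and dark seeds, a flat disc 94 mm across and 16 mm high, loose, lying flat, with a blue strip (strips are 62 x 18 mm) across its lid; origin at the centre of the underside, z up. The four dishes can lie in any of four places
- dish_blue_lid (a point): centre of the lid's top face of the dish with a blue strip, 16 mm above the bench; z up
- dish_red: closed Petri dish, clear with pale contents and dark seeds, a flat disc 94 mm across and 16 mm high, loose, lying flat, with a red strip (strips are 62 x 18 mm) across its lid; origin at the centre of the underside, z up. The four dishes can lie in any of four places
- dish_red_lid (a point): centre of the lid's top face of the dish with a red strip, 16 mm above the bench; z up
- dish_plain: closed Petri dish, clear with pale contents and dark seeds, a flat disc 94 mm across and 16 mm high, loose, lying flat, with no strip (strips are 62 x 18 mm) across its lid; origin at the centre of the underside, z up. The four dishes can lie in any of four places
- dish_plain_lid (a point): centre of the lid's top face of the dish with no strip, 16 mm above the bench; z up
- balance: white bench balance, fixed, 240 (x) x 180 (y) mm, housing top 52 mm high, with one round steel pan 124 mm across on top, pan top at 70 mm, the highest part; origin at the centre of the underside, z up, display towards -x
- pan (a point): centre of the top face of the balance's steel pan, 70 mm above the bench, 35 mm towards +x of the balance's origin in its own frame; z up
- log_box: grey logging box, fixed, 90 (x) x 150 (y) x 40 mm high, with two round buttons on top side by side along its y axis, green at +38 mm and red at -38 mm; origin at the centre of the underside, z up
- green (a joint): travel of the green button, m: 0 up, 0.006 fully down; it springs back, and takes about 5 N fully down
- green_top (a point): centre of the top face of the green button (28 mm across), 58 mm above the bench when up; it is pressed straight down and moves with the cap, which stands 6 mm proud of a black 44 mm collar
- red (a joint): travel of the red button, m: 0 up, 0.006 fully down; same spring
- red_top (a point): centre of the top face of the red button (28 mm across), same height as the green one
- bowl: loose open steel bowl, 180 mm across, 70 mm high, at the back of the bench; origin at the centre of the underside
- beaker: loose glass beaker, 70 mm across, 90 mm high; origin at the centre of the underside
- vial: loose small jar with a blue cap, 28 mm across, 55 mm high, standing upright; origin at the centre of the underside
- spatula: loose lab spatula with a black handle, 170 mm long, lying flat along its x axis, to the right of the balance; origin near its middle
There are look-alikes about, which are no part of the job. What is shaped like the dish_blue but pink is not meant.

How it is judged:
By the outcome, as a careful person would: the job done as asked, in the order asked, and still so for the second after the job is handed in, with the robot touching nothing.
It also fails if it takes over 54 s, if anything falls off the work surface, if the arm or the gripper's body presses on something with over 40 N, if the wrist force passes 120 N, or if a joint passes its speed limit or range.

### The arm

A 6-joint arm with a two-finger parallel gripper is mounted at the origin on the work surface. World frame = base frame: x ahead of the robot, y to its left, z up, the work surface at z = 0. Lengths are in m, angles in rad, forces in N, time in s.
With the tool pointing down it reaches from about 0.35 to 0.775 m from the base axis. Payload 7.3 kg.
Tool frame: the origin (TCP) lies between the finger pads, 19 mm behind the fingertips; this is the grasp point; z points along the fingers, y is the line along which they close (so a half turn about z gives the same grasp; the last joint's range is limited). The gripper opens to 92 mm and grips with 3 to 60 N. Pads are 19 mm wide; open, the fingers measure 130 mm over their backs; the gripper's body (75 mm by 190 mm) begins 47 mm behind the grasp point.
Start: joints at [1.167, 0.342, 1.524, -0, 1.275, -0.146], TCP at [0.134, 0.508, 0.246] pointing down, gripper open.
Joint ranges: [-2.53, 2.53], [-0.77, 2.02], [0.04, 2.7], [-1, 4.14], [0.28, 2.66], [-3.11, 3.11]. Speed limits (rad/s): [2.57, 2.57, 3.14, 3.14, 3.14, 3.14].

### API

Orientations are given as [roll, pitch, yaw] about the fixed x, y, z axes, in that order (R = Rz(yaw) Ry(pitch) Rx(roll)).
In Python, from cell import robot, read_camera, camera_params, nets gives the robot as it stands. The module is installed in compiled form; this text tells all that it offers.
- The arm moves only by the tool step_arm, never from a script. Its argument "steps" is a list of rows, each an object of numbers: "x", "y", "z": the shift along the tool's x, y, z as a fraction of full scale; "rx", "ry", "rz": the turn, a rotation vector about the tool's x, y, z as a fraction of full scale; "claw": the opening, from -1 (shut) to 1 (fully open). In form: [{"x": .., "y": .., "z": .., "rx": .., "ry": .., "rz": .., "claw": ..}, ...]. A call has 1 to 12 rows; each row is the pose to reach, as a shift and turn from the pose commanded when the call began, along the tool's axes at that moment; what a row does not reach only later rows make up. Full scale, the value 1, is 750 mm for a shift and pi/4 rad for a turn. A row lasts 1/12 s, in which the tool goes at most 41.7 mm and 7.16 degrees, less where a joint would pass 70% of its speed; a pose out of reach is approached as far as the arm can. A call with a number of a shift or a turn outside -1 to 1 is refused whole. A call with a gripper value outside its range is refused whole. The fingers move at their own pace and stop on an object; "squeeze" is the grip in N (left out, the last holds). Time passes only in rows, so rows that repeat a pose let the fingers close. It gives the time, the measured TCP pose, the force, the opening and the grip force at its end, in the units of the state.
- robot.observe(): the state, without advancing time (a new reading comes with each control period).
- read_camera(name): name is "scene" or "top" or "wrist"; returns (picture, depth): 384x512x3 uint8, blue, green, red; 384x512 float32, m along the optical axis (not along the pixel's ray), 0 where there is no reading.
- camera_params(name): a dict with "fx", "fy", "cx", "cy" (pixels), "R" (3x3) and "t" (3): a world point X has camera coordinates R X + t; the wrist camera has in their place "hand_eye" (4x4, takes a point from camera to tool coordinates, whose origin is the TCP and whose axes are the flange's). Camera axes: x right, y down, z forward; pixel columns grow to the right and rows downward; lengths in m; the calibration is good to about 2 mm. A picture is of the moment at which its call begins: read the wrist's pose just before it. camera_params takes no time and is no camera call.
- robot.hand_in(): hands the job in; it is judged then, once.
Trained networks look in the newest picture that a camera, given by its name, has taken for a name from the list of things; names that differ only in an ending like _2 or _b are one class to them, and where a whole thing is asked for, a point or a joint stands for the part that bears it (a point fixed in the world has none). Each returns a list of dicts, best first, with "conf" (0 to 1); they miss things now and then, are a little off and sometimes report something else, mostly with a low value. They report only what shows in the picture. A call takes as long as a camera call. They do not tell look-alikes from the thing itself.
- nets.masks_of(camera, query): "region" (384x512 bool, what is visible of it) and "box" ([left, top, right, bottom] in pixels, round what is visible of it).
- nets.landmark_of(camera, query): "pixel" ([row, column] in pixels: a listed point, or the origin of a listed thing).
The state is a dict: "time": time; "qpos": joint angles; "qvel": joint speeds; "joint_efforts": joint torques, N m; "tool_pos": TCP position; "tool_rot": TCP orientation; "contact_force": force on the tool from outside, world axes, zero at the start; "torque": the same for the moment, N m; "opening": finger opening in m; "grip_force": force on a finger pad.
Only numpy, scipy, OpenCV 4.12 (cv2) and the standard library are available. Lean on these libraries where they do the work, as an engineer would, in place of code of your own. Each camera call takes 0.05 s, during which the arm holds its last target. There are 200 camera calls.

## Working session

There is one attempt and no reset: what is moved stays moved. The work goes in short steps, Python scripts to look and compute and a tool call to move; the robot and the scene stay as the last step left them, time stands still between calls to the robot, and variables do not carry over. Pictures are saved under pics/ and viewed, at most 10 in all, crops included, and the job is handed in when it is done.

Besides the shell and the picture viewer there is one more tool, called after ">>>" in YAML: its name, and indented under it one key for each argument. step_arm: Moves the arm, as the interface text tells. Its arguments: {"type":"object","properties":{"steps":{"type":"array","items":{"type":"object","properties":{"x":{"type":"number","minimum":-1,"maximum":1},"y":{"type":"number","minimum":-1,"maximum":1},"z":{"type":"number","minimum":-1,"maximum":1},"rx":{"type":"number","minimum":-1,"maximum":1},"ry":{"type":"number","minimum":-1,"maximum":1},"rz":{"type":"number","minimum":-1,"maximum":1},"claw":{"type":"number"}}}},"squeeze":{"type":"number"}},"required":["steps"]}

```bash
mkdir -p pics; cat > h.py <<'E'
import numpy as np, cv2
from cell import robot, read_camera, camera_params, nets
def world(cam,r,c,d):
    p=camera_params(cam); X=np.array([(c-p["cx"])/p["fx"]*d,(r-p["cy"])/p["fy"]*d,d])
    return p["R"].T@(X-p["t"])
def at_height(cam,r,c,z):
    p=camera_params(cam); v=p["R"].T@np.array([(c-p["cx"])/p["fx"],(r-p["cy"])/p["fy"],1]); o=-p["R"].T@p["t"]
    return o+v*(z-o[2])/v[2]
E
python3 - <<'E'
from h import *
for n in("top","scene"):
    im,d=read_camera(n); cv2.imwrite(f"pics/{n}0.png",im); np.save(f"{n}_d.npy",d)
    if n=="top":
        for q,z in(("dish_yellow_lid",.016),("dish_blue_lid",.016),("dish_red_lid",.016),("dish_plain_lid",.016),("pan",.07),("green_top",.058),("red_top",.058),("beaker",0),("vial",0),("bowl",0),("spatula",0)):
            for k in nets.landmark_of(n,q)[:3]:
                r,c=k["pixel"]; print(q,round(k["conf"],2),np.round([r,c]),np.round(at_height(n,r,c,z),3),np.round(world(n,r,c,d[int(r),int(c)]),3))
s=robot.observe(); print(s)
E
```

```text
dish_yellow_lid 0.75 [209. 249.] [ 0.486 -0.006  0.016] [ 0.486 -0.006  0.018]
dish_yellow_lid 0.54 [222. 202.] [0.454 0.118 0.016] [0.454 0.118 0.017]
dish_blue_lid 0.91 [303. 148.] [0.25  0.257 0.016] [0.25  0.258 0.012]
dish_blue_lid 0.87 [274. 194.] [0.319 0.139 0.016] [0.319 0.139 0.017]
dish_blue_lid 0.79 [226. 200.] [0.444 0.123 0.016] [0.444 0.123 0.018]
dish_red_lid 0.83 [168. 187.] [0.602 0.158 0.016] [0.602 0.157 0.017]
dish_plain_lid 0.79 [158. 247.] [ 0.626 -0.004  0.016] [ 0.626 -0.004  0.016]
dish_plain_lid 0.33 [109. 163.] [0.768 0.225 0.016] [0.74  0.208 0.092]
pan 0.86 [183. 339.] [ 0.541 -0.238  0.07 ] [ 0.54  -0.238  0.074]
green_top 0.62 [236. 100.] [0.418 0.37  0.058] [0.418 0.368 0.064]
red_top 0.66 [233. 127.] [0.426 0.302 0.058] [0.425 0.3   0.063]
beaker 0.59 [112. 165.] [0.765 0.223 0.   ] [0.739 0.208 0.071]
vial 0.69 [160. 248.] [ 0.622 -0.004  0.   ] [ 0.618 -0.005  0.017]
vial 0.51 [142. 143.] [0.681 0.283 0.   ] [0.67  0.273 0.039]
bowl 0.77 [ 96. 262.] [ 0.807 -0.049  0.   ] [ 0.805 -0.049  0.004]
spatula 0.82 [175. 405.] [ 0.572 -0.43   0.   ] [ 0.568 -0.424  0.019]
{'time': 0.65, 'qpos': array([ 1.16696977e+00,  3.41973873e-01,  1.52410392e+00,  5.15836237e-05,
        1.27541850e+00, -1.45992399e-01]), 'qvel': array([ 1.50652860e-03, -8.32609487e-04, -5.87270264e-04,  2.29603078e-05,
        4.44555799e-04, -1.55658833e-03]), 'joint_efforts': array([-1.60117444e-03, -4.30976450e+01, -2.44422734e+01,  7.18527962e-02,
        4.84432233e-02,  9.29221585e-06]), 'tool_pos': array([0.13383289, 0.5076671 , 0.24555271]), 'tool_rot': array([ 3.14149014e+00, -3.48080786e-05,  2.88374349e+00]), 'contact_force': array([-0.01294072, -0.5900038 ,  0.09201844]), 'torque': array([ 0.010692  ,  0.03917461, -0.02486359]), 'grip_force': 0.0, 'opening': 0.09131155611702761}
```

```bash
python3 - <<'E'
import cv2
i=cv2.imread("pics/top0.png"); cv2.imwrite("pics/top0c.png",cv2.resize(i[60:340,60:440],None,fx=2.1,fy=2.1,interpolation=cv2.INTER_CUBIC))
E
```

```text
(no output)
```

View pics/top0c.png

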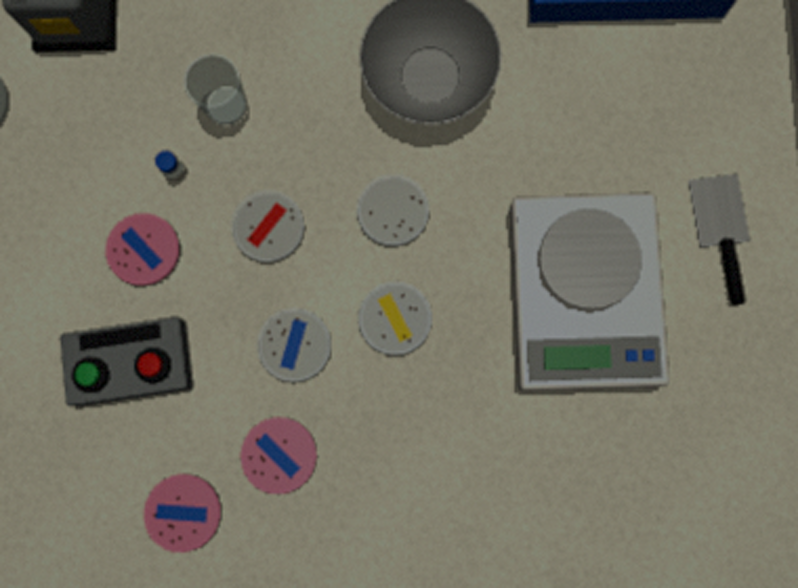

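View pics/scene0.png

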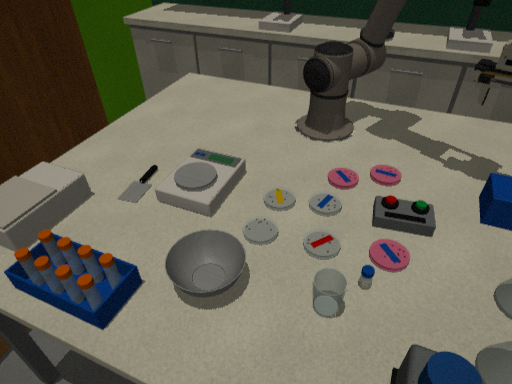

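The top view shows one yellow-strip dish at about (row 212, col 248). The possible mix-ups are:
- red strip (168,187)
- blue strip (224,200)
- plain (161,247)
- pink with blue strip (178,128), (277,193) and (304,147)

The green button is the left one at (238,101), with red at (233,132). The pan is at (183,341). Next I refine these positions and check a close crop.

```bash
cat > m.py <<'E'
from h import *
im,_=read_camera("top"); hsv=cv2.cvtColor(im,cv2.COLOR_BGR2HSV)
def blob(lo,hi,r0,c0,R):
    m=cv2.inRange(hsv,lo,hi); k=np.zeros_like(m); cv2.circle(k,(c0,r0),R,255,-1)
    r,c=np.nonzero(m&k); return (r.min()+r.max())/2,(c.min()+c.max())/2,r.mean(),c.mean(),len(r)
b=blob((20,110,80),(35,255,255),212,248,18); print("yellow",np.round(b,1),at_height("top",b[2],b[3],.016))
b=blob((45,110,40),(85,255,255),238,101,11); print("green",np.round(b,1),at_height("top",b[2],b[3],.058))
b2=blob((0,150,80),(8,255,255),233,132,11); print("red",np.round(b2,1),at_height("top",b2[2],b2[3],.058))
for q,z in(("dish_yellow",.016),("pan",.07),("balance",.052),("log_box",.04)):
    for k in nets.masks_of("top",q)[:3]:
        M=k["region"].astype(np.uint8); e=cv2.minEnclosingCircle(cv2.findNonZero(M)); r,c=np.argwhere(M).mean(0)
        print(q,round(k["conf"],2),np.round(k["box"]),"circ",np.round(e[0]+(e[1],),1),"cen",np.round([r,c],1),np.round(at_height("top",r,c,z),4))
g=cv2.cvtColor(im,cv2.COLOR_BGR2GRAY)
for (r,c),R in(((212,248),(15,19)),((183,341),(22,28))):
    s=cv2.resize(g[r-36:r+36,c-36:c+36],None,fx=4,fy=4,interpolation=cv2.INTER_CUBIC)
    h=cv2.HoughCircles(s,cv2.HOUGH_GRADIENT,1,300,param1=80,param2=15,minRadius=R[0]*4,maxRadius=R[1]*4)
    x,y,rr=h[0,0]; cc=c-36+(x+.5)/4-.5; r2=r-36+(y+.5)/4-.5; print("hough",r2,cc,rr/4,at_height("top",r2,cc,.016 if r>200 else .07), "px/m",camera_params("top")["fx"])
a=cv2.resize(im[185:240,222:276],None,fx=7,fy=7,interpolation=cv2.INTER_CUBIC);bb=cv2.resize(im[210:265,80:134],None,fx=7,fy=7,interpolation=cv2.INTER_CUBIC)
cv2.imwrite("pics/crop.png",np.hstack([a,bb]))
E
python3 m.py
```

```text
yellow [211.  247.5 210.8 247.6 151. ] [ 0.48150662 -0.00297399  0.016     ]
green [237.5 101.  237.7 100.8 103. ] [0.41517942 0.36823036 0.058     ]
red [233.  130.5 232.8 130.6  78. ] [0.42610601 0.29280625 0.058     ]
dish_yellow 0.62 [232. 191. 264. 232.] circ [248.  210.6  17.8] cen [210.9 247.9] [ 0.4812 -0.0039  0.016 ]
pan 0.67 [304. 153. 378. 248.] circ [340.  198.9  56.9] cen [198.7 339.7] [ 0.5002 -0.2375  0.07  ]
pan 0.42 [232. 191. 265. 230.] circ [247.9 210.2  18.1] cen [210.6 247.9] [ 0.4749 -0.0054  0.07  ]
balance 0.94 [303. 152. 380. 245.] circ [340.5 198.5  56.9] cen [198.7 339.7] [ 0.503  -0.2408  0.052 ]
log_box 0.82 [ 91. 211. 152. 250.] circ [119.5 231.5  34. ] cen [231.7 120. ] [0.4312 0.3256 0.04  ]
hough 212.0 247.75 17.675 [ 0.47836323 -0.00336497  0.016     ] px/m 450.05475666973024
hough 183.0 340.25 24.875 [ 0.54061553 -0.24100879  0.07      ] px/m 450.05475666973024
```

View pics/crop.png

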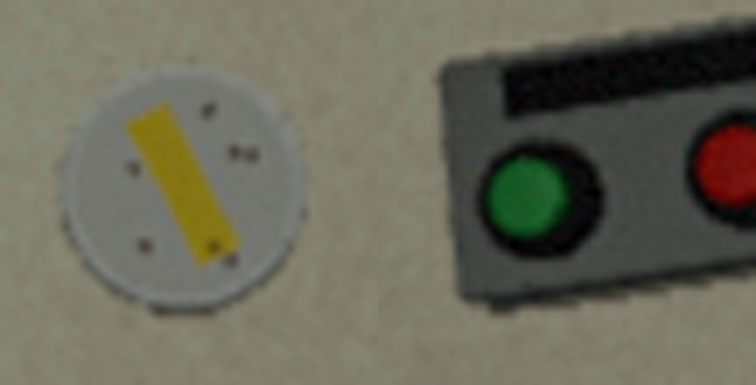

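The crop confirms it: a clear dish with a yellow strip, and green is the left button. The measured button spacing is 76 mm, as specified. Now I work out the moves in tool axes.

```bash
cat > d.py <<'E'
import sys
from h import *
from scipy.spatial.transform import Rotation as Rn
s=robot.observe(); R=Rn.from_euler("xyz",s["tool_rot"])
print("t",s["time"],s["tool_pos"],s["tool_rot"],"F",s["contact_force"],s["opening"])
for n,p in dict(yellow=(.481,-.0035,.065),green=(.4155,.368,.077),pan=(.541,-.241,.119)).items():
    print(n,np.round(R.inv().apply(np.array(p)-s["tool_pos"])/.75,4))
E
python3 d.py
```

```text
t 0.9 [0.13382916 0.50767216 0.24556142] [3.14147037e+00 1.39013995e-05 2.88383291e+00] F [-0.95010228 -0.54783576 -0.4034928 ] 0.09193639089998626
yellow [-0.6213 -0.5411  0.2407]
green [-0.4106 -0.0844  0.2247]
pan [-0.7794 -0.8269  0.1687]
```

>>> step_arm:
  steps:
    - {"x": -0.031, "y": -0.027, "z": 0, "claw": -1}
    - {"x": -0.072, "y": -0.063, "z": 0, "claw": -1}
    - {"x": -0.114, "y": -0.099, "z": 0, "claw": -1}
    - {"x": -0.155, "y": -0.135, "z": 0, "claw": -1}
    - {"x": -0.196, "y": -0.171, "z": 0, "claw": -1}
    - {"x": -0.238, "y": -0.207, "z": 0, "claw": -1}
    - {"x": -0.279, "y": -0.243, "z": 0, "claw": -1}
    - {"x": -0.32, "y": -0.279, "z": 0, "claw": -1}
    - {"x": -0.362, "y": -0.315, "z": 0, "claw": -1}
    - {"x": -0.403, "y": -0.351, "z": 0, "claw": -1}
    - {"x": -0.435, "y": -0.379, "z": 0, "claw": -1}
    - {"x": -0.455, "y": -0.396, "z": 0, "claw": -1}

```text
$.steps[0]: bad value
```

```bash
python3 d.py
```

```text
t 0.9 [0.13382916 0.50767216 0.24556142] [3.14147037e+00 1.39013995e-05 2.88383291e+00] F [-0.95010228 -0.54783576 -0.4034928 ] 0.09193639089998626
yellow [-0.6213 -0.5411  0.2407]
green [-0.4106 -0.0844  0.2247]
pan [-0.7794 -0.8269  0.1687]
```

>>> step_arm:
  steps:
    - {"x": -0.031, "y": -0.027, "z": 0.0, "rx": 0.0, "ry": 0.0, "rz": 0.0, "claw": -1.0}

```text
time: 0.98
tool_pos: [0.1498, 0.4845, 0.2454]
tool_rot: [3.139, -0.001, 2.887]
contact_force: [0.4, -0.4, -0.0]
opening: 0.0882
grip_force: 0.0
```

>>> step_arm:
  steps:
    - {"x": -0.041, "y": -0.036, "z": 0, "rx": 0, "ry": 0, "rz": 0, "claw": -1}
    - {"x": -0.082, "y": -0.072, "z": 0, "rx": 0, "ry": 0, "rz": 0, "claw": -1}
    - {"x": -0.123, "y": -0.108, "z": 0, "rx": 0, "ry": 0, "rz": 0, "claw": -1}
    - {"x": -0.164, "y": -0.144, "z": 0, "rx": 0, "ry": 0, "rz": 0, "claw": -1}
    - {"x": -0.205, "y": -0.18, "z": 0, "rx": 0, "ry": 0, "rz": 0, "claw": -1}
    - {"x": -0.246, "y": -0.216, "z": 0, "rx": 0, "ry": 0, "rz": 0, "claw": -1}
    - {"x": -0.287, "y": -0.252, "z": 0, "rx": 0, "ry": 0, "rz": 0, "claw": -1}
    - {"x": -0.328, "y": -0.288, "z": 0, "rx": 0, "ry": 0, "rz": 0, "claw": -1}
    - {"x": -0.369, "y": -0.324, "z": 0, "rx": 0, "ry": 0, "rz": 0, "claw": -1}
    - {"x": -0.41, "y": -0.36, "z": 0, "rx": 0, "ry": 0, "rz": 0, "claw": -1}
    - {"x": -0.44, "y": -0.385, "z": 0, "rx": 0, "ry": 0, "rz": 0, "claw": -1}
    - {"x": -0.46, "y": -0.4, "z": 0, "rx": 0, "ry": 0, "rz": 0, "claw": -1}

```text
time: 1.98
tool_pos: [0.4098, 0.1014, 0.2457]
tool_rot: [-3.141, 0.001, 2.881]
contact_force: [0.2, -0.3, 0.3]
opening: 0.0096
grip_force: 0.0
```

```bash
python3 d.py
```

```text
t 1.9833 [0.409764   0.10140653 0.24571465] [-3.14145085e+00  1.13205589e-03  2.88113120e+00] F [ 0.17448587 -0.271166    0.26135338] 0.009576021420808354
yellow [-0.1275 -0.1107  0.2411]
green [0.0844 0.3455 0.2248]
pan [-0.2865 -0.3961  0.1693]
```

>>> step_arm:
  steps:
    - {"x": -0.04, "y": -0.035, "z": 0, "rx": 0, "ry": 0, "rz": 0, "claw": -1}
    - {"x": -0.08, "y": -0.07, "z": 0, "rx": 0, "ry": 0, "rz": 0, "claw": -1}
    - {"x": -0.115, "y": -0.1, "z": 0, "rx": 0, "ry": 0, "rz": 0, "claw": -1}
    - {"x": -0.13, "y": -0.114, "z": 0.02, "rx": 0, "ry": 0, "rz": 0, "claw": -1}
    - {"x": -0.13, "y": -0.114, "z": 0.05, "rx": 0, "ry": 0, "rz": 0, "claw": -1}
    - {"x": -0.13, "y": -0.114, "z": 0.08, "rx": 0, "ry": 0, "rz": 0, "claw": -1}
    - {"x": -0.13, "y": -0.114, "z": 0.11, "rx": 0, "ry": 0, "rz": 0, "claw": -1}
    - {"x": -0.13, "y": -0.114, "z": 0.14, "rx": 0, "ry": 0, "rz": 0, "claw": -1}
    - {"x": -0.13, "y": -0.114, "z": 0.17, "rx": 0, "ry": 0, "rz": 0, "claw": -1}
    - {"x": -0.13, "y": -0.114, "z": 0.19, "rx": 0, "ry": 0, "rz": 0, "claw": -1}
    - {"x": -0.13, "y": -0.114, "z": 0.2, "rx": 0, "ry": 0, "rz": 0, "claw": -1}
    - {"x": -0.13, "y": -0.114, "z": 0.2, "rx": 0, "ry": 0, "rz": 0, "claw": -1}

```text
time: 2.98
tool_pos: [0.4799, -0.0033, 0.0942]
tool_rot: [-3.141, -0.003, 2.884]
contact_force: [-0.9, 0.6, 0.1]
opening: 0.0003
grip_force: 0.0
```

```bash
python3 - <<'E'
from h import *
im,d=read_camera("top"); a=im[150:270,180:330]
w,_=read_camera("wrist"); cv2.imwrite("pics/y1.png",np.hstack([cv2.resize(a,(450,360),interpolation=cv2.INTER_CUBIC),cv2.resize(w,(350,263)) if 0 else cv2.resize(w,(350,360))]))
E
python3 d.py
```

```text
t 3.0833 [ 0.4812067  -0.00346022  0.09605776] [3.14146684e+00 7.51579335e-04 2.88388185e+00] F [-0.40023537  0.59183409  0.61418222] 0.0007554123524415871
yellow [ 0.0003 -0.0001  0.0414]
green [0.211  0.4566 0.0253]
pan [-0.1578 -0.2859 -0.0305]
```

View pics/y1.png

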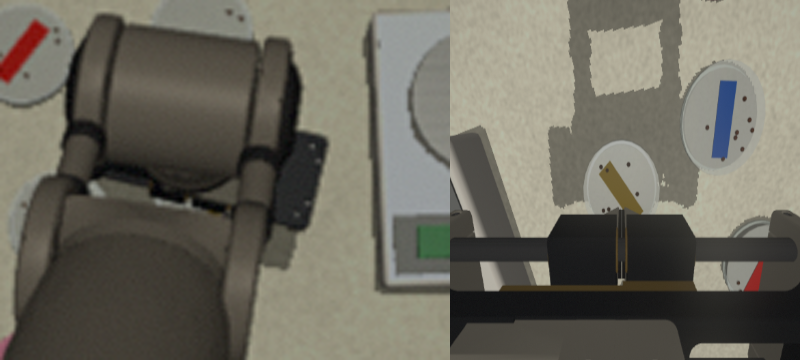

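The wrist view shows the closed fingers over the yellow-strip dish, with blue to the right and red at the lower right. I descend to 3 cm above the lid and hold.

>>> step_arm:
  steps:
    - {"x": 0, "y": 0, "z": 0.02, "rx": 0, "ry": 0, "rz": 0, "claw": -1}
    - {"x": 0, "y": 0, "z": 0.035, "rx": 0, "ry": 0, "rz": 0, "claw": -1}
    - {"x": 0, "y": 0, "z": 0.041, "rx": 0, "ry": 0, "rz": 0, "claw": -1}
    - {"x": 0, "y": 0, "z": 0.041, "rx": 0, "ry": 0, "rz": 0, "claw": -1}
    - {"x": 0, "y": 0, "z": 0.041, "rx": 0, "ry": 0, "rz": 0, "claw": -1}
    - {"x": 0, "y": 0, "z": 0.041, "rx": 0, "ry": 0, "rz": 0, "claw": -1}
    - {"x": 0, "y": 0, "z": 0.041, "rx": 0, "ry": 0, "rz": 0, "claw": -1}
    - {"x": 0, "y": 0, "z": 0.041, "rx": 0, "ry": 0, "rz": 0, "claw": -1}
    - {"x": 0, "y": 0, "z": 0.041, "rx": 0, "ry": 0, "rz": 0, "claw": -1}
    - {"x": 0, "y": 0, "z": 0.041, "rx": 0, "ry": 0, "rz": 0, "claw": -1}
    - {"x": 0, "y": 0, "z": 0.041, "rx": 0, "ry": 0, "rz": 0, "claw": -1}
    - {"x": 0, "y": 0, "z": 0.041, "rx": 0, "ry": 0, "rz": 0, "claw": -1}

```text
time: 4.08
tool_pos: [0.4808, -0.0034, 0.0648]
tool_rot: [3.142, 0.0, 2.884]
contact_force: [-0.6, -0.2, 0.7]
opening: 0.0009
grip_force: 0.0
```

>>> step_arm:
  steps:
    - {"x": 0, "y": 0, "z": 0, "rx": 0, "ry": 0, "rz": 0, "claw": -1}
    - {"x": 0, "y": 0, "z": 0, "rx": 0, "ry": 0, "rz": 0, "claw": -1}
    - {"x": 0, "y": 0, "z": 0, "rx": 0, "ry": 0, "rz": 0, "claw": -1}
    - {"x": 0, "y": 0, "z": 0, "rx": 0, "ry": 0, "rz": 0, "claw": -1}
    - {"x": 0, "y": 0, "z": 0, "rx": 0, "ry": 0, "rz": 0, "claw": -1}
    - {"x": 0, "y": 0, "z": 0, "rx": 0, "ry": 0, "rz": 0, "claw": -1}
    - {"x": 0, "y": 0, "z": 0, "rx": 0, "ry": 0, "rz": 0, "claw": -1}
    - {"x": 0, "y": 0, "z": 0, "rx": 0, "ry": 0, "rz": 0, "claw": -1}
    - {"x": 0, "y": 0, "z": 0, "rx": 0, "ry": 0, "rz": 0, "claw": -1}
    - {"x": 0, "y": 0, "z": 0, "rx": 0, "ry": 0, "rz": 0, "claw": -1}
    - {"x": 0, "y": 0, "z": 0, "rx": 0, "ry": 0, "rz": 0, "claw": -1}
    - {"x": 0, "y": 0, "z": 0, "rx": 0, "ry": 0, "rz": 0, "claw": -1}

```text
time: 5.08
tool_pos: [0.4807, -0.0034, 0.0647]
tool_rot: [3.142, -0.0, 2.884]
contact_force: [-0.4, 0.2, -0.1]
opening: 0.0007
grip_force: 0.0
```

>>> step_arm:
  steps:
    - {"x": 0, "y": 0, "z": 0, "rx": 0, "ry": 0, "rz": 0, "claw": -1}
    - {"x": 0, "y": 0, "z": 0, "rx": 0, "ry": 0, "rz": 0, "claw": -1}
    - {"x": 0, "y": 0, "z": 0, "rx": 0, "ry": 0, "rz": 0, "claw": -1}
    - {"x": 0, "y": 0, "z": 0, "rx": 0, "ry": 0, "rz": 0, "claw": -1}
    - {"x": 0, "y": 0, "z": 0, "rx": 0, "ry": 0, "rz": 0, "claw": -1}
    - {"x": 0, "y": 0, "z": 0, "rx": 0, "ry": 0, "rz": 0, "claw": -1}
    - {"x": 0, "y": 0, "z": 0, "rx": 0, "ry": 0, "rz": 0, "claw": -1}
    - {"x": 0, "y": 0, "z": 0, "rx": 0, "ry": 0, "rz": 0, "claw": -1}
    - {"x": 0, "y": 0, "z": 0, "rx": 0, "ry": 0, "rz": 0, "claw": -1}
    - {"x": 0, "y": 0, "z": 0, "rx": 0, "ry": 0, "rz": 0, "claw": -1}
    - {"x": 0, "y": 0, "z": 0, "rx": 0, "ry": 0, "rz": 0, "claw": -1}
    - {"x": 0, "y": 0, "z": 0, "rx": 0, "ry": 0, "rz": 0, "claw": -1}

```text
time: 6.08
tool_pos: [0.4808, -0.0034, 0.0648]
tool_rot: [3.141, 0.0, 2.884]
contact_force: [0.7, -0.2, 0.1]
opening: 0.0003
grip_force: 0.0
```

```bash
python3 d.py
```

```text
t 6.0833 [ 0.48075719 -0.00339119  0.0647561 ] [3.14147872e+00 8.32892543e-07 2.88377290e+00] F [ 0.72212473 -0.20680871  0.06736014] 0.00034659810089937495
yellow [-0.0004 -0.0001 -0.0003]
green [ 0.2104  0.4566 -0.0163]
pan [-0.1584 -0.2859 -0.0724]
```

>>> step_arm:
  steps:
    - {"x": 0, "y": 0, "z": -0.04, "rx": 0, "ry": 0, "rz": 0, "claw": -1}
    - {"x": 0, "y": 0, "z": -0.08, "rx": 0, "ry": 0, "rz": 0, "claw": -1}
    - {"x": 0, "y": 0, "z": -0.12, "rx": 0, "ry": 0, "rz": 0, "claw": -1}
    - {"x": 0, "y": 0, "z": -0.16, "rx": 0, "ry": 0, "rz": 0, "claw": -1}
    - {"x": 0, "y": 0, "z": -0.2, "rx": 0, "ry": 0, "rz": 0, "claw": -1}
    - {"x": 0.015, "y": 0.033, "z": -0.22, "rx": 0, "ry": 0, "rz": 0, "claw": -1}
    - {"x": 0.035, "y": 0.076, "z": -0.22, "rx": 0, "ry": 0, "rz": 0, "claw": -1}
    - {"x": 0.055, "y": 0.119, "z": -0.22, "rx": 0, "ry": 0, "rz": 0, "claw": -1}
    - {"x": 0.075, "y": 0.163, "z": -0.22, "rx": 0, "ry": 0, "rz": 0, "claw": -1}
    - {"x": 0.095, "y": 0.206, "z": -0.22, "rx": 0, "ry": 0, "rz": 0, "claw": -1}
    - {"x": 0.115, "y": 0.25, "z": -0.22, "rx": 0, "ry": 0, "rz": 0, "claw": -1}
    - {"x": 0.135, "y": 0.293, "z": -0.22, "rx": 0, "ry": 0, "rz": 0, "claw": -1}

```text
time: 7.08
tool_pos: [0.4382, 0.2366, 0.2299]
tool_rot: [3.141, 0.0, 2.884]
contact_force: [-0.3, -0.4, -0.3]
opening: 0.0005
grip_force: 0.0
```

>>> step_arm:
  steps:
    - {"x": 0.02, "y": 0.043, "z": 0, "rx": 0, "ry": 0, "rz": 0, "claw": -1}
    - {"x": 0.04, "y": 0.087, "z": 0, "rx": 0, "ry": 0, "rz": 0, "claw": -1}
    - {"x": 0.06, "y": 0.13, "z": 0, "rx": 0, "ry": 0, "rz": 0, "claw": -1}
    - {"x": 0.072, "y": 0.155, "z": 0, "rx": 0, "ry": 0, "rz": 0, "claw": -1}
    - {"x": 0.0755, "y": 0.1635, "z": 0.03, "rx": 0, "ry": 0, "rz": 0, "claw": -1}
    - {"x": 0.0755, "y": 0.1635, "z": 0.06, "rx": 0, "ry": 0, "rz": 0, "claw": -1}
    - {"x": 0.0755, "y": 0.1635, "z": 0.08, "rx": 0, "ry": 0, "rz": 0, "claw": -1}
    - {"x": 0.0755, "y": 0.1635, "z": 0.09, "rx": 0, "ry": 0, "rz": 0, "claw": -1}
    - {"x": 0.0755, "y": 0.1635, "z": 0.09, "rx": 0, "ry": 0, "rz": 0, "claw": -1}

```text
time: 7.83
tool_pos: [0.4145, 0.3674, 0.1605]
tool_rot: [-3.139, -0.002, 2.884]
contact_force: [-0.4, -0.4, 0.4]
opening: 0.0003
grip_force: 0.0
```

```bash
python3 d.py; python3 - <<'E'
from h import *
from scipy.spatial.transform import Rotation as Rn
s=robot.observe(); w,d=read_camera("wrist"); cv2.imwrite("pics/g1.png",w)
p=camera_params("wrist"); H=np.array(p["hand_eye"]); R=Rn.from_euler("xyz",s["tool_rot"]).as_matrix()
hsv=cv2.cvtColor(w,cv2.COLOR_BGR2HSV)
for n,lo,hi in(("g",(45,110,40),(85,255,255)),("r",(0,150,60),(8,255,255))):
    m=cv2.inRange(hsv,lo,hi); k,l,st,ce=cv2.connectedComponentsWithStats(m); i=1+np.argmax(st[1:,4]); c,r=ce[i]
    o=R@H[:3,3]+s["tool_pos"]; v=R@H[:3,:3]@np.array([(c-p["cx"])/p["fx"],(r-p["cy"])/p["fy"],1])
    print(n,st[i],r,c,o+v*(.058-o[2])/v[2])
E
```

```text
t 7.8333 [0.41452892 0.36736566 0.16054375] [-3.13892449e+00 -2.43975209e-03  2.88383713e+00] F [-0.36059763 -0.39856364  0.39251276] 0.00033991008958822184
yellow [-0.2121 -0.4552  0.1281]
green [-0.0013  0.0014  0.1114]
pan [-0.37   -0.7412  0.0565]
g [237 185  29  28 628] 198.20063694267515 250.65127388535032 [0.41367493 0.368252   0.058     ]
r [162 212  30  17 394] 221.56091370558374 176.87309644670052 [0.41826922 0.29523073 0.058     ]
```

View pics/g1.png

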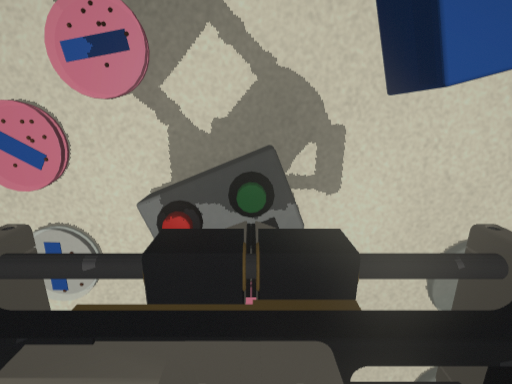

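The wrist view puts the green button at (198,251), in line with the fingers, and red at (222,177), well off. The position agrees with the top camera to about 2 mm, so I press.

>>> step_arm:
  steps:
    - {"x": 0, "y": 0, "z": 0.04, "rx": 0, "ry": 0, "rz": 0, "claw": -1}
    - {"x": 0, "y": 0, "z": 0.08, "rx": 0, "ry": 0, "rz": 0, "claw": -1}
    - {"x": 0, "y": 0, "z": 0.1, "rx": 0, "ry": 0, "rz": 0, "claw": -1}
    - {"x": 0, "y": 0, "z": 0.108, "rx": 0, "ry": 0, "rz": 0, "claw": -1}
    - {"x": 0, "y": 0, "z": 0.112, "rx": 0, "ry": 0, "rz": 0, "claw": -1}
    - {"x": 0, "y": 0, "z": 0.115, "rx": 0, "ry": 0, "rz": 0, "claw": -1}
    - {"x": 0, "y": 0, "z": 0.117, "rx": 0, "ry": 0, "rz": 0, "claw": -1}
    - {"x": 0, "y": 0, "z": 0.119, "rx": 0, "ry": 0, "rz": 0, "claw": -1}
    - {"x": 0, "y": 0, "z": 0.119, "rx": 0, "ry": 0, "rz": 0, "claw": -1}
    - {"x": 0, "y": 0, "z": 0.119, "rx": 0, "ry": 0, "rz": 0, "claw": -1}

```text
time: 8.72
tool_pos: [0.4161, 0.3682, 0.075]
tool_rot: [3.14, 0.002, 2.884]
contact_force: [-2.2, -3.0, 9.1]
opening: 0.0005
grip_force: 4.6
```

```bash
python3 d.py
```

```text
t 8.7167 [0.41608472 0.36824044 0.07499179] [3.13970056e+00 1.96145184e-03 2.88392516e+00] F [-2.1989091  -3.01859457  9.0613517 ] 0.0004853595819939396
yellow [-0.21   -0.4573  0.0129]
green [ 0.0007 -0.0005 -0.0027]
pan [-0.3682 -0.743  -0.0594]
```

>>> step_arm:
  steps:
    - {"x": 0, "y": 0, "z": 0.001, "rx": 0, "ry": 0, "rz": 0, "claw": -1}
    - {"x": 0, "y": 0, "z": 0.002, "rx": 0, "ry": 0, "rz": 0, "claw": -1}
    - {"x": 0, "y": 0, "z": 0.002, "rx": 0, "ry": 0, "rz": 0, "claw": -1}
    - {"x": 0, "y": 0, "z": 0.002, "rx": 0, "ry": 0, "rz": 0, "claw": -1}

```text
time: 9.05
tool_pos: [0.4161, 0.3683, 0.0748]
tool_rot: [3.139, 0.002, 2.884]
contact_force: [-5.9, -5.5, 19.1]
opening: 0.0004
grip_force: 9.7
```

```bash
python3 d.py; python3 - <<'E'
from h import *
w,d=read_camera("wrist"); cv2.imwrite("pics/g2.png",cv2.resize(w[120:320,100:400],(750,500),interpolation=cv2.INTER_CUBIC))
E
```

```text
t 9.05 [0.41612785 0.36828599 0.0747646 ] [3.13916048e+00 2.49863317e-03 2.88401061e+00] F [-5.87219355 -5.45037304 19.08303266] 0.0004417088210190441
yellow [-0.2099 -0.4574  0.0124]
green [ 0.0007 -0.0006 -0.003 ]
pan [-0.3681 -0.743  -0.0599]
```

View pics/g2.png

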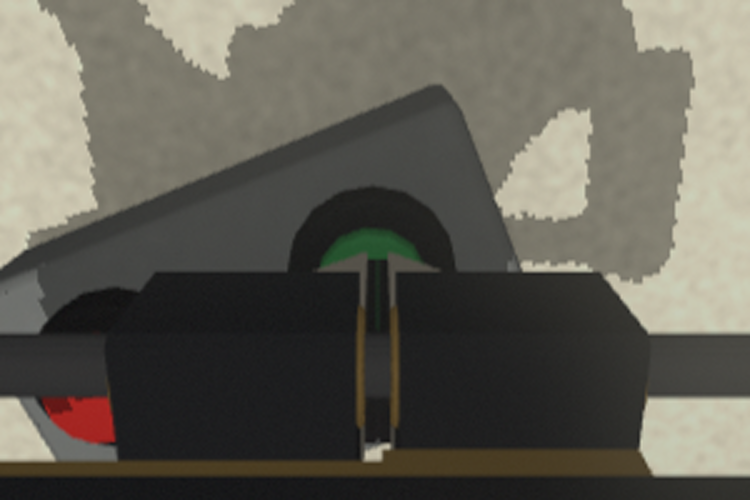

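A stiff stop shows at TCP z 0.0748, 2–4 mm higher than nominal. Before trusting it as fully down, I check for the button's spring curve on release (5 N at the bottom fading over 6 mm).

>>> step_arm:
  steps:
    - {"x": 0, "y": 0, "z": -0.003, "rx": 0, "ry": 0, "rz": 0, "claw": -1}
    - {"x": 0, "y": 0, "z": -0.003, "rx": 0, "ry": 0, "rz": 0, "claw": -1}
    - {"x": 0, "y": 0, "z": -0.003, "rx": 0, "ry": 0, "rz": 0, "claw": -1}

```text
time: 9.35
tool_pos: [0.4162, 0.3684, 0.0753]
tool_rot: [3.139, 0.002, 2.884]
contact_force: [0.0, -0.7, 4.3]
opening: 0.0008
grip_force: 2.3
```

>>> step_arm:
  steps:
    - {"x": 0, "y": 0, "z": -0.002, "rx": 0, "ry": 0, "rz": 0, "claw": -1}
    - {"x": 0, "y": 0, "z": -0.002, "rx": 0, "ry": 0, "rz": 0, "claw": -1}
    - {"x": 0, "y": 0, "z": -0.002, "rx": 0, "ry": 0, "rz": 0, "claw": -1}

```text
time: 9.6
tool_pos: [0.4162, 0.3683, 0.0758]
tool_rot: [3.14, 0.002, 2.884]
contact_force: [1.0, 0.1, 4.0]
opening: 0.0006
grip_force: 2.2
```

>>> step_arm:
  steps:
    - {"x": 0, "y": 0, "z": -0.002, "rx": 0, "ry": 0, "rz": 0, "claw": -1}
    - {"x": 0, "y": 0, "z": -0.002, "rx": 0, "ry": 0, "rz": 0, "claw": -1}
    - {"x": 0, "y": 0, "z": -0.002, "rx": 0, "ry": 0, "rz": 0, "claw": -1}

```text
time: 9.85
tool_pos: [0.4161, 0.3683, 0.0771]
tool_rot: [3.14, 0.001, 2.884]
contact_force: [2.3, 0.2, 3.8]
opening: 0.0005
grip_force: 1.8
```

>>> step_arm:
  steps:
    - {"x": 0, "y": 0, "z": -0.003, "rx": 0, "ry": 0, "rz": 0, "claw": -1}
    - {"x": 0, "y": 0, "z": -0.003, "rx": 0, "ry": 0, "rz": 0, "claw": -1}
    - {"x": 0, "y": 0, "z": -0.003, "rx": 0, "ry": 0, "rz": 0, "claw": -1}

```text
time: 10.1
tool_pos: [0.4153, 0.368, 0.079]
tool_rot: [3.141, -0.0, 2.884]
contact_force: [2.2, 0.7, 3.2]
opening: 0.0006
grip_force: 1.3
```

>>> step_arm:
  steps:
    - {"x": 0, "y": 0, "z": -0.003, "rx": 0, "ry": 0, "rz": 0, "claw": -1}
    - {"x": 0, "y": 0, "z": -0.003, "rx": 0, "ry": 0, "rz": 0, "claw": -1}
    - {"x": 0, "y": 0, "z": -0.003, "rx": 0, "ry": 0, "rz": 0, "claw": -1}

```text
time: 10.35
tool_pos: [0.4148, 0.3676, 0.081]
tool_rot: [-3.141, -0.001, 2.884]
contact_force: [0.2, -0.1, 1.7]
opening: 0.0006
grip_force: 0.7
```

The release shows the real spring: about 4.5 N at the stop (0.075), fading over 6 mm to about 0.081. So the button went fully down. I rise to let it spring back and then go to the pan, staying high.

>>> step_arm:
  steps:
    - {"x": 0, "y": 0, "z": -0.02, "rx": 0, "ry": 0, "rz": 0, "claw": -1}
    - {"x": 0, "y": 0, "z": -0.06, "rx": 0, "ry": 0, "rz": 0, "claw": -1}
    - {"x": 0, "y": 0, "z": -0.1, "rx": 0, "ry": 0, "rz": 0, "claw": -1}
    - {"x": 0, "y": 0, "z": -0.14, "rx": 0, "ry": 0, "rz": 0, "claw": -1}
    - {"x": 0, "y": 0, "z": -0.18, "rx": 0, "ry": 0, "rz": 0, "claw": -1}
    - {"x": -0.01, "y": -0.02, "z": -0.21, "rx": 0, "ry": 0, "rz": 0, "claw": -1}
    - {"x": -0.03, "y": -0.06, "z": -0.22, "rx": 0, "ry": 0, "rz": 0, "claw": -1}
    - {"x": -0.05, "y": -0.1, "z": -0.22, "rx": 0, "ry": 0, "rz": 0, "claw": -1}
    - {"x": -0.07, "y": -0.14, "z": -0.22, "rx": 0, "ry": 0, "rz": 0, "claw": -1}
    - {"x": -0.09, "y": -0.18, "z": -0.22, "rx": 0, "ry": 0, "rz": 0, "claw": -1}
    - {"x": -0.11, "y": -0.22, "z": -0.22, "rx": 0, "ry": 0, "rz": 0, "claw": -1}
    - {"x": -0.13, "y": -0.26, "z": -0.22, "rx": 0, "ry": 0, "rz": 0, "claw": -1}

```text
time: 11.35
tool_pos: [0.4592, 0.1529, 0.2458]
tool_rot: [-3.141, -0.002, 2.884]
contact_force: [0.5, -0.7, -0.6]
opening: 0.0005
grip_force: 0.0
```

>>> step_arm:
  steps:
    - {"x": -0.02, "y": -0.04, "z": 0, "rx": 0, "ry": 0, "rz": 0, "claw": -1}
    - {"x": -0.04, "y": -0.08, "z": 0, "rx": 0, "ry": 0, "rz": 0, "claw": -1}
    - {"x": -0.06, "y": -0.12, "z": 0, "rx": 0, "ry": 0, "rz": 0, "claw": -1}
    - {"x": -0.08, "y": -0.16, "z": 0, "rx": 0, "ry": 0, "rz": 0, "claw": -1}
    - {"x": -0.1, "y": -0.2, "z": 0, "rx": 0, "ry": 0, "rz": 0, "claw": -1}
    - {"x": -0.12, "y": -0.24, "z": 0, "rx": 0, "ry": 0, "rz": 0, "claw": -1}
    - {"x": -0.14, "y": -0.28, "z": 0, "rx": 0, "ry": 0, "rz": 0, "claw": -1}
    - {"x": -0.16, "y": -0.32, "z": 0, "rx": 0, "ry": 0, "rz": 0, "claw": -1}
    - {"x": -0.18, "y": -0.36, "z": 0, "rx": 0, "ry": 0, "rz": 0, "claw": -1}
    - {"x": -0.2, "y": -0.4, "z": 0, "rx": 0, "ry": 0, "rz": 0, "claw": -1}
    - {"x": -0.22, "y": -0.44, "z": 0, "rx": 0, "ry": 0, "rz": 0, "claw": -1}
    - {"x": -0.23, "y": -0.465, "z": 0, "rx": 0, "ry": 0, "rz": 0, "claw": -1}

```text
time: 12.35
tool_pos: [0.5376, -0.2296, 0.2453]
tool_rot: [-3.142, -0.002, 2.882]
contact_force: [0.0, 0.9, -1.1]
opening: 0.0007
grip_force: 0.0
```

```bash
python3 d.py; python3 - <<'E'
from h import *
im,d=read_camera("top"); w,_=read_camera("wrist")
cv2.imwrite("pics/p1.png",np.hstack([cv2.resize(im[90:340,60:300],(400,416)),cv2.resize(w,(400,416))]))
hsv=cv2.cvtColor(im,cv2.COLOR_BGR2HSV); m=cv2.inRange(hsv,(45,110,40),(85,255,255))[225:250,88:114]; r,c=np.nonzero(m); print("green px",r.mean()+225,c.mean()+88,len(r))
E
```

```text
t 12.35 [ 0.53758299 -0.22960035  0.24526889] [-3.14150419e+00 -1.53369316e-03  2.88210706e+00] F [ 0.00402696  0.90291642 -1.07831259] 0.0007395567701013782
yellow [0.1499 0.272  0.2406]
green [0.3614 0.7284 0.2248]
pan [-0.0086 -0.0135  0.1683]
green px 237.67567567567568 100.97297297297297 111
```

View pics/p1.png

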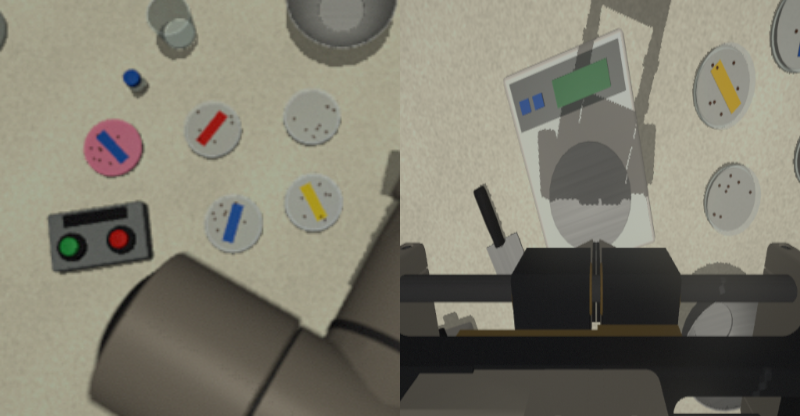

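The green button is up again and the dishes haven't moved. The wrist view has the fingers heading for the pan, so I descend.

>>> step_arm:
  steps:
    - {"x": -0.0087, "y": -0.0165, "z": 0.02, "rx": 0, "ry": 0, "rz": 0, "claw": -1}
    - {"x": -0.0087, "y": -0.0165, "z": 0.05, "rx": 0, "ry": 0, "rz": 0, "claw": -1}
    - {"x": -0.0087, "y": -0.0165, "z": 0.08, "rx": 0, "ry": 0, "rz": 0, "claw": -1}
    - {"x": -0.0087, "y": -0.0165, "z": 0.11, "rx": 0, "ry": 0, "rz": 0, "claw": -1}
    - {"x": -0.0087, "y": -0.0165, "z": 0.125, "rx": 0, "ry": 0, "rz": 0, "claw": -1}
    - {"x": -0.0087, "y": -0.0165, "z": 0.13, "rx": 0, "ry": 0, "rz": 0, "claw": -1}
    - {"x": -0.0087, "y": -0.0165, "z": 0.13, "rx": 0, "ry": 0, "rz": 0, "claw": -1}
    - {"x": -0.0087, "y": -0.0165, "z": 0.13, "rx": 0, "ry": 0, "rz": 0, "claw": -1}
    - {"x": -0.0087, "y": -0.0165, "z": 0.13, "rx": 0, "ry": 0, "rz": 0, "claw": -1}

```text
time: 13.2
tool_pos: [0.5415, -0.2403, 0.15]
tool_rot: [-3.141, 0.002, 2.884]
contact_force: [-0.4, -0.6, 0.2]
opening: 0.0003
grip_force: 0.0
```

```bash
python3 d.py
```

```text
t 13.2 [ 0.5415241  -0.2402647   0.14996921] [-3.14119681e+00  1.84396822e-03  2.88419097e+00] F [-0.42103761 -0.62083009  0.22388221] 0.00028844466055085805
yellow [0.1586 0.2848 0.1129]
green [0.3691 0.7416 0.0963]
pan [ 0.0005 -0.0011  0.0413]
```

>>> step_arm:
  steps:
    - {"x": 0, "y": -0.0005, "z": 0.02, "rx": 0, "ry": 0, "rz": 0, "claw": -1}
    - {"x": 0, "y": -0.0005, "z": 0.033, "rx": 0, "ry": 0, "rz": 0, "claw": -1}
    - {"x": 0, "y": -0.0005, "z": 0.039, "rx": 0, "ry": 0, "rz": 0, "claw": -1}
    - {"x": 0, "y": -0.0005, "z": 0.039, "rx": 0, "ry": 0, "rz": 0, "claw": -1}
    - {"x": 0, "y": -0.0005, "z": 0.039, "rx": 0, "ry": 0, "rz": 0, "claw": -1}
    - {"x": 0, "y": -0.0005, "z": 0.039, "rx": 0, "ry": 0, "rz": 0, "claw": -1}
    - {"x": 0, "y": -0.0005, "z": 0.039, "rx": 0, "ry": 0, "rz": 0, "claw": -1}
    - {"x": 0, "y": -0.0005, "z": 0.039, "rx": 0, "ry": 0, "rz": 0, "claw": -1}
    - {"x": 0, "y": -0.0005, "z": 0.039, "rx": 0, "ry": 0, "rz": 0, "claw": -1}
    - {"x": 0, "y": -0.0005, "z": 0.039, "rx": 0, "ry": 0, "rz": 0, "claw": -1}
    - {"x": 0, "y": -0.0005, "z": 0.039, "rx": 0, "ry": 0, "rz": 0, "claw": -1}
    - {"x": 0, "y": -0.0005, "z": 0.039, "rx": 0, "ry": 0, "rz": 0, "claw": -1}

```text
time: 14.2
tool_pos: [0.5409, -0.2407, 0.1195]
tool_rot: [3.142, 0.0, 2.884]
contact_force: [0.3, -0.1, -0.7]
opening: 0.0005
grip_force: 0.0
```

>>> step_arm:
  steps:
    - {"x": 0, "y": 0, "z": 0, "rx": 0, "ry": 0, "rz": 0, "claw": -1}
    - {"x": 0, "y": 0, "z": 0, "rx": 0, "ry": 0, "rz": 0, "claw": -1}
    - {"x": 0, "y": 0, "z": 0, "rx": 0, "ry": 0, "rz": 0, "claw": -1}
    - {"x": 0, "y": 0, "z": 0, "rx": 0, "ry": 0, "rz": 0, "claw": -1}
    - {"x": 0, "y": 0, "z": 0, "rx": 0, "ry": 0, "rz": 0, "claw": -1}
    - {"x": 0, "y": 0, "z": 0, "rx": 0, "ry": 0, "rz": 0, "claw": -1}
    - {"x": 0, "y": 0, "z": 0, "rx": 0, "ry": 0, "rz": 0, "claw": -1}
    - {"x": 0, "y": 0, "z": 0, "rx": 0, "ry": 0, "rz": 0, "claw": -1}
    - {"x": 0, "y": 0, "z": 0, "rx": 0, "ry": 0, "rz": 0, "claw": -1}
    - {"x": 0, "y": 0, "z": 0, "rx": 0, "ry": 0, "rz": 0, "claw": -1}
    - {"x": 0, "y": 0, "z": 0, "rx": 0, "ry": 0, "rz": 0, "claw": -1}
    - {"x": 0, "y": 0, "z": 0, "rx": 0, "ry": 0, "rz": 0, "claw": -1}

```text
time: 15.2
tool_pos: [0.5409, -0.2407, 0.1195]
tool_rot: [3.142, 0.0, 2.884]
contact_force: [0.7, -0.4, -0.0]
opening: 0.0002
grip_force: 0.0
```

>>> step_arm:
  steps:
    - {"x": 0, "y": 0, "z": 0, "rx": 0, "ry": 0, "rz": 0, "claw": -1}
    - {"x": 0, "y": 0, "z": 0, "rx": 0, "ry": 0, "rz": 0, "claw": -1}
    - {"x": 0, "y": 0, "z": 0, "rx": 0, "ry": 0, "rz": 0, "claw": -1}
    - {"x": 0, "y": 0, "z": 0, "rx": 0, "ry": 0, "rz": 0, "claw": -1}
    - {"x": 0, "y": 0, "z": 0, "rx": 0, "ry": 0, "rz": 0, "claw": -1}
    - {"x": 0, "y": 0, "z": 0, "rx": 0, "ry": 0, "rz": 0, "claw": -1}
    - {"x": 0, "y": 0, "z": 0, "rx": 0, "ry": 0, "rz": 0, "claw": -1}
    - {"x": 0, "y": 0, "z": 0, "rx": 0, "ry": 0, "rz": 0, "claw": -1}
    - {"x": 0, "y": 0, "z": 0, "rx": 0, "ry": 0, "rz": 0, "claw": -1}
    - {"x": 0, "y": 0, "z": 0, "rx": 0, "ry": 0, "rz": 0, "claw": -1}
    - {"x": 0, "y": 0, "z": 0, "rx": 0, "ry": 0, "rz": 0, "claw": -1}
    - {"x": 0, "y": 0, "z": 0, "rx": 0, "ry": 0, "rz": 0, "claw": -1}

```text
time: 16.2
tool_pos: [0.5409, -0.2407, 0.1195]
tool_rot: [3.142, 0.0, 2.884]
contact_force: [0.4, -0.2, 0.1]
opening: 0.0004
grip_force: 0.0
```

```bash
python3 d.py; python3 - <<'E'
from h import *
im,d=read_camera("scene"); cv2.imwrite("pics/end.png",cv2.resize(im,(768,576)))
E
```

```text
t 16.2 [ 0.54091136 -0.24070232  0.11950765] [3.14153176e+00 7.59553361e-05 2.88382192e+00] F [ 0.39385899 -0.24181169  0.0816482 ] 0.0003569381216519622
yellow [0.1579 0.2855 0.0727]
green [0.3686 0.7422 0.0567]
pan [-0.0002 -0.0004  0.0007]
```

View pics/end.png

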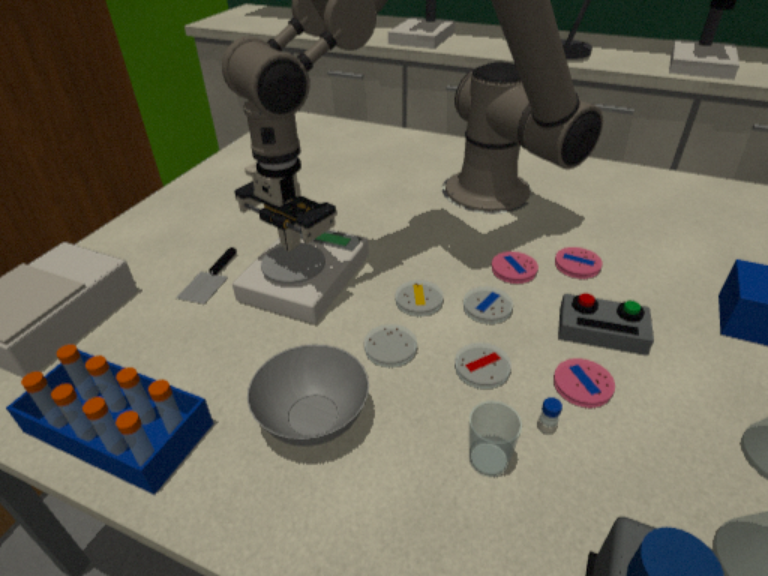

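The scene view shows the closed fingers above the middle of the pan at (290,250), with nothing touched and everything in place.

```bash
python3 -c "
from cell import robot; print(robot.hand_in())"
```

```text
the job is handed in; nothing more can be done
None
```

I pointed at the yellow-strip dish for over two seconds, pressed the green button fully down and let it spring back, and handed in the job with the fingers still pointing at the middle of the pan; nothing else was touched.

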